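# Clamp the mended scoop and hold the curing lamp on three

## Robot

A 6-joint arm with a two-finger parallel gripper is mounted at the origin on the work surface. World frame = base frame: x ahead of the robot, y to its left, z up, the work surface at z = 0. Lengths are in m, angles in degrees, forces in N, time in s.
With the tool pointing down it reaches from about 0.225 to 0.875 m from the base axis. Payload 3.4 kg.
Tool frame: the origin (TCP) lies on the centre line of the jaws, within the pads' length; the fingertips stand 22 mm ahead of it and the grasp point (between the pads) lies 3 mm ahead of it; z points along the fingers, y is the direction in which the jaws open and shut (so a half turn about z gives the same grasp; the last joint's range is limited). The gripper opens to 85 mm and grips with 20 to 120 N. Pads are 22 mm wide; open, the fingers measure 114 mm over their backs; the gripper's body (76 mm by 85 mm) begins 54 mm behind the grasp point. The pads swing forward as they close: fully open they stand 13 mm farther back than shut.
Start: joints at [57.811, 15.808, 86.224, -0, 77.962, -6.933], TCP at [0.245, 0.52, 0.253] pointing down, gripper open.
Joint ranges: [-165.64, 165.64], [-43.16, 119.46], [12.63, 154.43], [-67.54, 247.53], [6.08, 155.33], [-154.97, 154.97]. Speed limits (degrees/s): [147.25, 147.25, 180, 180, 180, 180].

## Interface

Orientations are given as [roll, pitch, yaw] about the fixed x, y, z axes, in that order (R = Rz(yaw) Ry(pitch) Rx(roll)).
In Python, from bench import manip gives the robot as it stands. Calls block until the motion is done:
- manip.move_ptp(position, orientation): joint-space move of the TCP to a pose.
- manip.move_straight(position, orientation=None, max_speed=0.15, guard=None): straight line of the TCP; orientation=None keeps the orientation; max_speed is the mean speed in m/s. With guard (N) it stops when the force on the tool has changed by that much, and returns True; else False.
- manip.goto_joints(angles): joint-space move.
- manip.command_gripper(opening, force=None): finger opening in m; force is the grip in N (None keeps the last); returns when the fingers have stopped.
- manip.pause(seconds).
- manip.solve_ik(position, orientation): joint angles nearest the present ones, or None.
- manip.sense(): the state.
- manip.get_image(name): name is "scene" or "top" or "wrist"; returns the picture (420x560x3 uint8, blue, green, red); there is no depth.
- manip.camera_info(name): a dict with "fx", "fy", "cx", "cy" (pixels), "dist_coeffs" ([k1, k2, p1, p2, k3] as OpenCV has them; the pictures are not rectified), "position" and "rotation" of the camera in the world; the wrist camera has in their place "T_tool_cam" (4x4, takes a point from camera to tool coordinates, whose origin is the TCP and whose axes are the flange's). Camera axes: x right, y down, z forward; pixel columns grow to the right and rows downward; lengths in m; the calibration is good to about 2 mm. A picture is of the moment at which its call begins: read the wrist's pose just before it. camera_info takes no time and is no camera call.
A pose or a line that the arm cannot do raises manip.PlanningError and nothing moves.
- manip.job_done(): hands the job in, once; it reports no verdict.
The state is a dict: "clock": time; "joint_positions": joint angles; "qvel": joint speeds; "effort": joint torques, N m; "ee_pos": TCP position; "eef_rot": TCP orientation; "ft_force": force on the tool from outside, world axes, zero at the start; "wrist_torque": the same for the moment, N m; "grip_width": finger opening in m.
Only numpy, scipy, OpenCV 4.12 (cv2) and the standard library are available. Lean on these libraries where they do the work, as an engineer would, in place of code of your own. Each camera call takes 0.05 s, during which the arm holds its last target.

## Task

The slotted scoop's glued neck lies under the pad of the small grey press: wind the press crank clockwise until the sprung pad bears firmly on the neck, and let go of the crank. Only then turn the spring-return dial of the lamp box clockwise past its first and second clicks to the third (the mark of three ticks, not beyond it) and keep holding it there by its stud with the fingers, because it springs back to off when released: the program finishes while still holding the dial. Leave the scoop lying in place under the pad and do not knock or shift the other things about.

Things in the scene. Friction and masses are not known exactly. Their poses are not given: they have to be found in the camera images.
- crank_axis (a point): point on the vertical axis of the press crank, at mid thickness of the crank arm, 170 mm above the table. The press is a grey C-frame: base 170 x 110 x 45 mm whose top is the anvil, a column at its +x end (own axes), a top arm 70 mm wide from 130 to 156 mm up. Its x axis points from the crank axis to the column. The crank arm lies above everything else of the press, its top 174 mm above the table (boss 175 mm).
- crank_knob (a point): middle (half-way up) of the crank's upright black cylindrical grip, 20 mm in diameter and 42 mm tall, 45 mm from the crank axis; its top is 218 mm above the table. The grip spins freely on its pin, so it may be held without turning the hand while it is carried round the circle.
- crank (a joint): crank angle in rad, growing as it is wound clockwise seen from above; range 0 to 11.8 with a stop at the end. Each rad lowers the pad by 2.55 mm (16 mm a turn). At 0 the pad is 22 mm above the scoop's neck, so it touches at about 8.64 rad. It starts between 1.6 and 5.2 rad. Turning takes about 2 to 3 N at the grip, and it stays where it is left.
- pad: the black rubber pad, 32 x 50 x 12 mm, that the crank lowers. It is sprung: it presses with 2 N at first touch, plus 2 N for each further mm of crank feed, up to 8 mm. Winding 1.2 rad or more past the touch, even to the crank's end stop, is a firm hold. The origin is of no use (it lies far below the pad): see pad_face.
- pad_face (a point): middle of the pad's underside.
- anvil (a point): middle of the anvil (base top of the press), 45 mm above the table, straight below the pad.
- scoop: white slotted scoop lying across the anvil, loose, 280 mm long along its y axis: slotted blade 100 mm wide with 26 mm side walls towards its +y, handle towards -y. Origin under its neck.
- scoop_neck (a point): middle of the scoop's glued neck, 28 mm wide and 8 mm thick, which starts within about 6 mm of the anvil's middle; need not be handled.
- dial_axis (a point): point on the vertical axis of the dial, at the dial's top face, 85 mm above the table, on the lamp box: grey, 160 x 160 x 70 mm. The dial is an aluminium disc 100 mm across. On the box top around it are marks: a dot (off), one tick, two ticks, three ticks; the stud points to the mark in force.
- dial_stud (a point): middle (half-way up) of the dial's upright round finger stud, 16 mm in diameter, 42 mm tall (from 85 to 127 mm above the table), 38 mm from the dial axis. It spins freely on its own pin, so it may be held without turning the hand, or simply pushed along its arc.
- dial (a joint): dial angle in rad, growing clockwise seen from above, 0 at off where it starts. Soft clicks at 0.4, 0.8 and 1.2 (the third); end stop at 1.65. A spring drives it back to 0 from everywhere, about 0.06 N m at off and 0.14 N m at the third click (about 4 N at the stud), with a ripple of 0.04 N m from the clicks.
- stud: the same stud; its origin is the middle of its foot. Hold the dial by it.
- brush_mid (a point): hard silicone pet brush lying flat, 150 x 46 mm, 30 mm tall, between the two devices; its middle. To be left alone.
- glue_mid (a point): small upright glue bottle, 38 mm across, 110 mm tall; its middle. To be left alone.
- tape_mid (a point): roll of tape lying flat, 84 mm across, 22 mm tall; its middle. To be left alone.
- can_mid (a point): food can, 74 mm across, 80 mm tall; its middle. To be left alone.
- cup_mid (a point): white mug, 80 mm across, 85 mm tall; its middle. To be left alone.
- grip: the same black crank grip; its origin is the middle of its foot.
Mind the look-alikes: they are no part of the job. What is shaped like the part that bears dial_axis but yellow is not meant.

How it is judged:
By the outcome, as a careful person would: the job done as asked, in the order asked, and still so for the second after the job is handed in, while the arm keeps its last pose, push and grip.
It also fails if it takes over 64 s, if anything falls off the work surface, if the arm or the gripper's body presses on something with over 40 N, if the wrist force passes 120 N, or if a joint passes its speed limit or range.

## Working session

There is one attempt and no reset: what is moved stays moved. The work goes in short steps, each a Python script; the robot and the scene stay as the last script left them, time stands still between calls to the robot, and variables do not carry over. Pictures are saved under pics/ and viewed, and the job is handed in when it is done.

```bash
ls; mkdir -p pics
python3 - <<'E'
from bench import manip
import cv2
for n in("scene","top","wrist"):
    im=manip.get_image(n); cv2.imwrite(f"pics/{n}0.png",im); print(n,manip.camera_info(n))
print(manip.sense())
E
```

```text
pics
scene {'fx': 431.7081861404196, 'fy': 431.7081861404196, 'cx': 273.0258219179362, 'cy': 198.80881995427026, 'dist_coeffs': array([-0.08913881,  0.        ,  0.        ,  0.        ,  0.        ]), 'position': array([ 1.19690193, -0.31530931,  0.86153004]), 'rotation': array([-135.83937576,    0.46078366,   67.52712874])}
top {'fx': 527.7628475903017, 'fy': 527.7628475903017, 'cx': 282.76154396224564, 'cy': 212.28114110795354, 'dist_coeffs': array([-0.182685,  0.      ,  0.      ,  0.      ,  0.      ]), 'position': array([ 0.44429143, -0.05299382,  1.32499896]), 'rotation': array([-175.0884833 ,    0.96150501,  -89.72575835])}
wrist {'fx': 365.37268233799955, 'fy': 365.37268233799955, 'cx': 282.3143112232022, 'cy': 206.94651352468378, 'dist_coeffs': array([-0.05543877,  0.        ,  0.        ,  0.        ,  0.        ]), 'T_tool_cam': array([[-1.31235326e-03, -9.63675250e-01, -2.67073569e-01,
         6.73771805e-02],
       [ 9.99998728e-01, -1.02258650e-03, -1.22404584e-03,
         1.16892873e-03],
       [ 9.06476856e-04, -2.67074836e-01,  9.63675366e-01,
        -1.19355678e-01],
       [ 0.00000000e+00,  0.00000000e+00,  0.00000000e+00,
         1.00000000e+00]])}
{'clock': 0.15, 'joint_positions': array([ 5.78121165e+01,  1.58397791e+01,  8.62780013e+01, -1.06334865e-03,
        7.79634954e+01, -6.93201069e+00]), 'qvel': array([ 0.02249356, -0.14666511, -0.28011046,  0.01924804, -0.03593386,
        0.08276116]), 'effort': array([ 5.17199005e-04, -4.17148018e+01, -2.46031040e+01, -3.21157831e-04,
        7.62443582e-03, -1.09906418e-05]), 'ee_pos': array([0.24513682, 0.51972198, 0.25263751]), 'eef_rot': array([-1.79919193e+02, -8.77724038e-03,  1.54744344e+02]), 'ft_force': array([-0.17529863, -0.35901092,  0.01872968]), 'wrist_torque': array([0.01864687, 0.00212648, 0.00948523]), 'grip_width': 0.08511947871119976}
```

View pics/scene0.png

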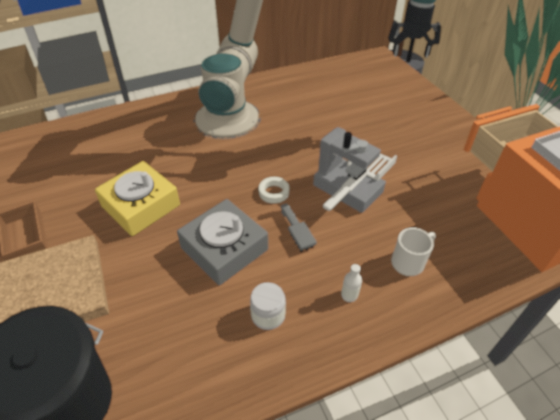

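View pics/top0.png

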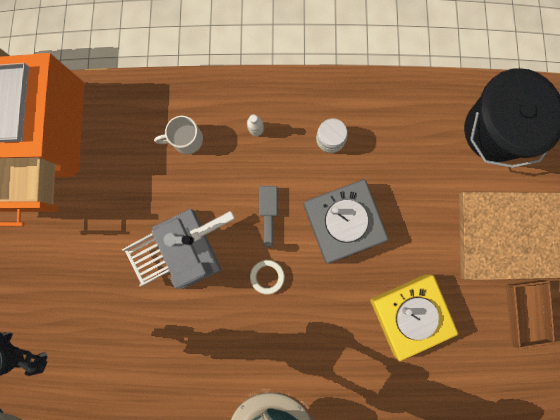

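View pics/wrist0.png

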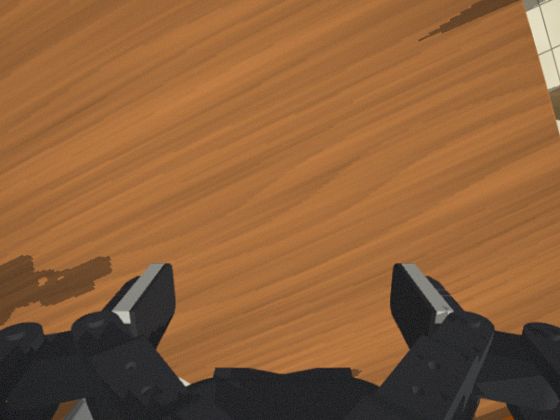

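The top picture shows two dial boxes: grey at about (346,221) and yellow at (414,317). The grey one fits the description, since yellow is excluded. The press is at about (187,247) with its black grip at about (187,240). Next I'll enlarge these areas.

Run:
```python
import cv2,numpy as np
t=cv2.imread("pics/top0.png"); s=cv2.imread("pics/scene0.png")
a=cv2.resize(t[195:295,120:240],None,fx=6,fy=6,interpolation=cv2.INTER_CUBIC); cv2.imwrite("pics/c_press.png",a)
a=cv2.resize(t[170:270,295:395],None,fx=6,fy=6,interpolation=cv2.INTER_CUBIC); cv2.imwrite("pics/c_dial.png",a)
a=cv2.resize(s[120:220,305:405],None,fx=6,fy=6,interpolation=cv2.INTER_CUBIC); cv2.imwrite("pics/c_press_s.png",a)
a=cv2.resize(s[190:290,170:290],None,fx=6,fy=6,interpolation=cv2.INTER_CUBIC); cv2.imwrite("pics/c_dial_s.png",a)
```

```text
(no output)
```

View pics/c_press.png

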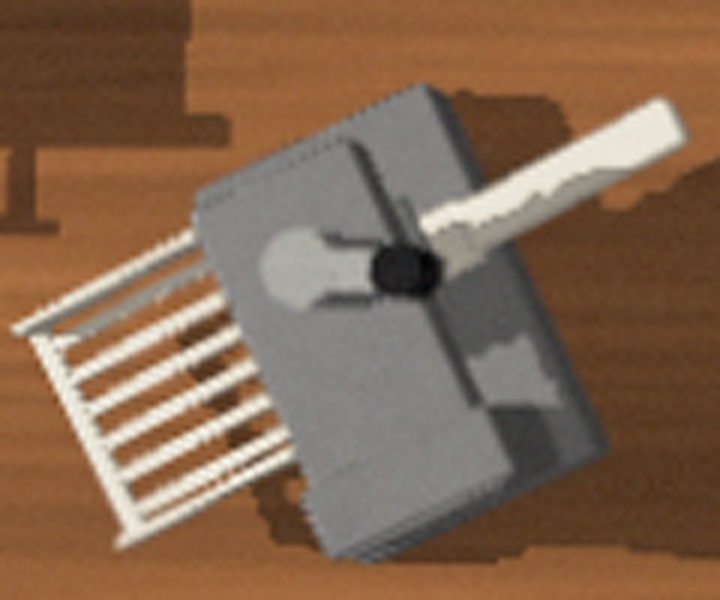

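View pics/c_dial.png

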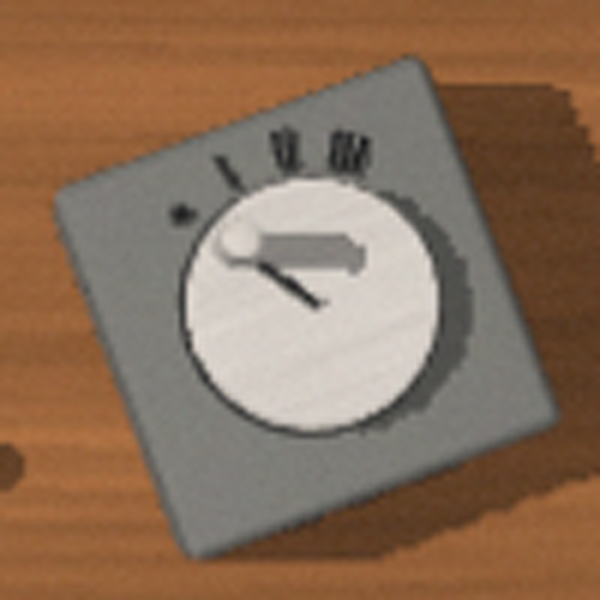

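View pics/c_press_s.png

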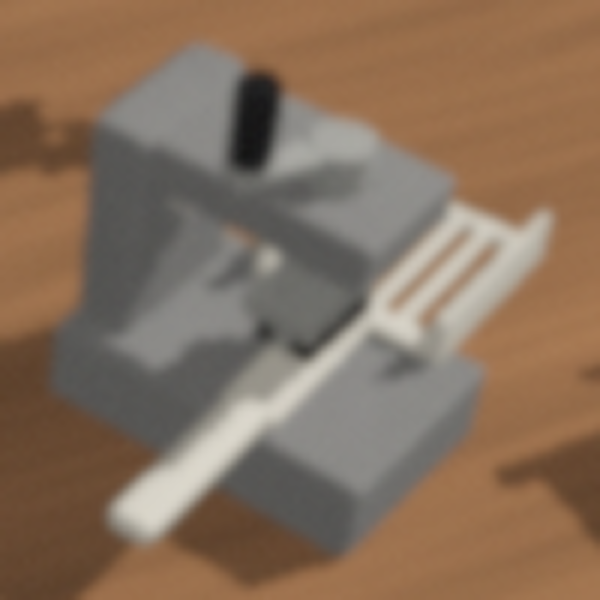

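View pics/c_dial_s.png

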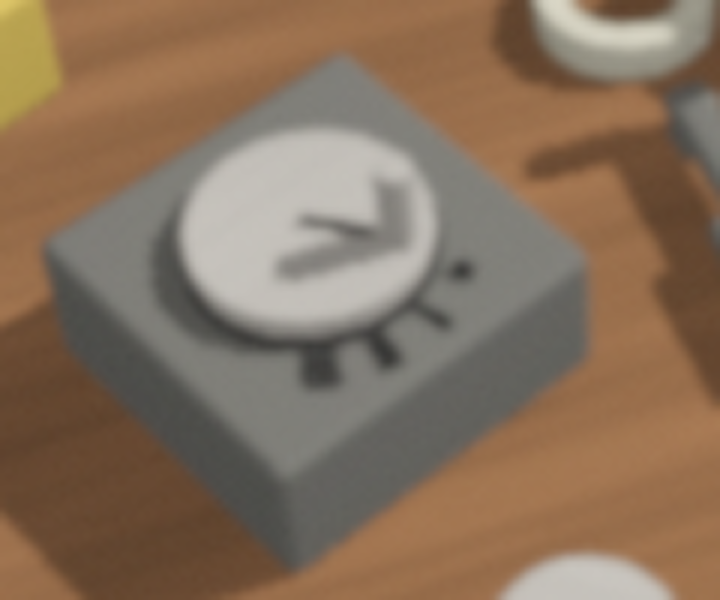

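In the top crop, the crank boss is at (300,268), the grip top at about (400,270), the dial disc centre at (314,306), the stud top at (242,242), and the three-tick mark at (350,152). In the scene crop the grip top is at (262,85), its foot at (250,160), and the dial centre at (312,228).

```bash
cat > h.py <<'E'
import numpy as np,cv2
from scipy.spatial.transform import Rotation as R
from bench import manip
def campose(n,tool=None):
    i=manip.camera_info(n)
    if n!="wrist": return i,np.array(i["position"]),R.from_euler("xyz",i["rotation"],degrees=True).as_matrix()
    T=np.eye(4);T[:3,:3]=R.from_euler("xyz",tool[1],degrees=True).as_matrix();T[:3,3]=tool[0]
    T=T@i["T_tool_cam"]; return i,T[:3,3],T[:3,:3]
def px2w(n,uv,z,tool=None):
    i,p,M=campose(n,tool); K=np.array([[i["fx"],0,i["cx"]],[0,i["fy"],i["cy"]],[0,0,1]])
    q=cv2.undistortPoints(np.array([[uv]],float),K,i["dist_coeffs"])[0,0]
    d=M@np.array([q[0],q[1],1]); return p+d*(z-p[2])/d[2]
def w2px(n,P,tool=None):
    i,p,M=campose(n,tool); K=np.array([[i["fx"],0,i["cx"]],[0,i["fy"],i["cy"]],[0,0,1]])
    r=M.T@(np.array(P,float)-p)
    return cv2.projectPoints(r.reshape(1,3),np.zeros(3),np.zeros(3),K,i["dist_coeffs"])[0].ravel()
E
python3 - <<'E'
from h import *
c=lambda o,p:((p[0]+.5)/6-.5+o[0],(p[1]+.5)/6-.5+o[1])
P=(120,195);D=(295,170);PS=(305,120);DS=(170,190)
def pr(l,n,o,p,z): print(l,px2w(n,c(o,p),z).round(4))
pr("boss","top",P,(300,268),.175);pr("gripTop","top",P,(405,270),.218)
pr("gripTop s","scene",PS,(262,85),.218);pr("gripfoot s","scene",PS,(248,162),.176)
pr("boss s","scene",PS,(345,140),.175)
pr("disc","top",D,(314,306),.085);pr("stud top","top",D,(242,242),.127);pr("dot","top",D,(183,213),.07);pr("III","top",D,(350,152),.07)
pr("disc s","scene",DS,(312,228),.085)
for k in[(60,195),(408,58),(555,418),(195,558)]: pr("boxc","top",D,k,.07)
for k in[(355,140),(515,470),(195,215)]: pr("armcorner","top",P,k,.156)
for k in[(430,85),(605,450)]: pr("base","top",P,k,.045)
E
```

```text
boss [0.4825 0.2162 0.175 ]
gripTop [0.4807 0.1683 0.218 ]
gripTop s [0.4843 0.1727 0.218 ]
gripfoot s [0.4819 0.1728 0.176 ]
boss s [0.4838 0.2189 0.175 ]
disc [ 0.5316 -0.183   0.085 ]
stud top [ 0.553  -0.1513  0.127 ]
dot [ 0.5697 -0.1325  0.07  ]
III [ 0.5944 -0.1994  0.07  ]
disc s [ 0.5379 -0.1809  0.085 ]
boxc [ 0.5767 -0.0835  0.07  ]
boxc [ 0.6324 -0.2231  0.07  ]
boxc [ 0.4883 -0.2808  0.07  ]
boxc [ 0.4327 -0.1371  0.07  ]
armcorner [0.5312 0.2006 0.156 ]
armcorner [0.4089 0.1383 0.156 ]
armcorner [0.5027 0.2613 0.156 ]
base [0.5622 0.1939 0.045 ]
base [0.414  0.1198 0.045 ]
```

The two views agree within a few mm. The crank axis is at about (0.483,0.217) and the grip at about (0.4825,0.171), which puts them 46 mm apart against 45 given. The dial axis is at about (0.533,-0.182) and the stud at (0.553,-0.151), 37 mm apart against 38 given. Next I'll hover over the grip and check with the wrist camera.

Run:
```python
from h import *
manip.move_ptp([.4825,.160,.30],[180,0,90])
s=manip.sense(); t=(s["ee_pos"],s["eef_rot"]); im=manip.get_image("wrist")
np.savez("pics/w1.npz",p=t[0],r=t[1]); cv2.imwrite("pics/w1.png",im)
print(s["clock"],s["ee_pos"],s["joint_positions"].round(1),s["ft_force"])
for P in[(.4825,.217,.175),(.4825,.171,.218)]: print(w2px("wrist",P,t))
```

```text
1.7417 [0.48220547 0.16081141 0.29987941] [10.6  8.6 89.2  0.  82.2 10.5] [0.18655377 0.5172728  0.78775705]
[282.06067661 125.34929957]
[282.02024201 211.06206911]
```

View pics/w1.png

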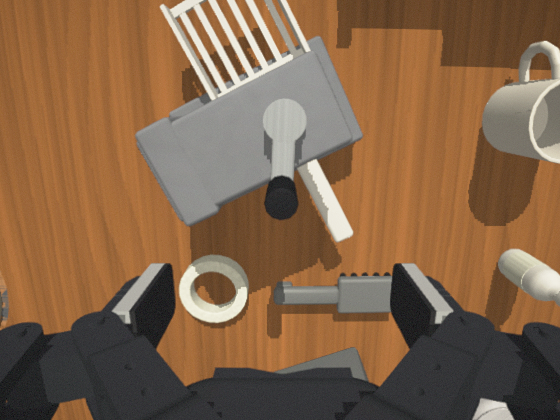

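In the wrist view the boss is at (285,121) and the black grip top at about (282,203).

Run:
```python
from h import *
d=np.load("pics/w1.npz");t=(d["p"],d["r"])
print(px2w("wrist",(285,121),.175,t),px2w("wrist",(282,204),.218,t))
im=cv2.imread("pics/w1.png"); cv2.imwrite("pics/w1c.png",cv2.resize(im[90:230,220:350],None,fx=4.2,fy=4.2,interpolation=cv2.INTER_CUBIC))
```

```text
[0.48442061 0.21979172 0.175     ] [0.48248966 0.1751925  0.218     ]
```

View pics/w1c.png

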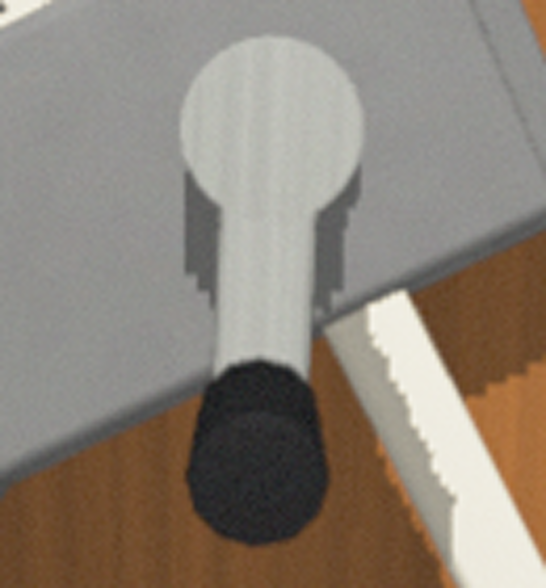

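Run:
```python
from h import *
manip.move_straight([.4825,.174,.30],max_speed=.2)
g=manip.move_straight([.4825,.174,.204],max_speed=.15,guard=8)
s=manip.sense();print(g,s["clock"],s["ee_pos"],s["ft_force"])
manip.command_gripper(.012,force=30)
s=manip.sense();print(s["clock"],s["ee_pos"],s["ft_force"],s["grip_width"])
ax=np.array([.4837,.2187]);
for k in range(1,6):
    a=np.deg2rad(-91.5-18*k); u=np.array([np.cos(a),np.sin(a)]); p=ax+.045*u
    manip.move_straight([*p,.204],max_speed=.12,guard=25)
    s=manip.sense();f=s["ft_force"]; tg=np.array([u[1],-u[0]])
    print(round(s["clock"],2),k,(s["ee_pos"][:2]-p).round(4),f.round(1),"rad",round(f[:2]@u,1),"tan",round(f[:2]@tg,1),round(s["grip_width"],4))
cv2.imwrite("pics/t1.png",manip.get_image("top"));cv2.imwrite("pics/s1.png",manip.get_image("scene"))
```

```text
False 2.8333 [0.48314869 0.17399115 0.20470663] [ 0.50010798 -0.05771025 -0.599525  ]
3.4417 [0.48245011 0.17402777 0.20434984] [-0.82352537 -0.2937727   3.36283717] 0.018813137101587545
3.71 1 [-0.0006  0.0004] [-1.8  1.   4.5] rad -0.4 tan 2.0 0.0193
3.98 2 [-0.0004  0.0004] [-1.1  0.8  5.3] rad 0.0 tan 1.4 0.0192
4.24 3 [-0.0002  0.0003] [-2.   0.2  6.6] rad 1.5 tan 1.3 0.0189
4.51 4 [-0.0003  0.0004] [-2.6  1.2  6.7] rad 2.1 tan 1.9 0.0191
4.78 5 [-0.0002  0.0008] [-2.8  1.8  6.6] rad 2.9 tan 1.7 0.0193
```

Run:
```python
import cv2,numpy as np
t=cv2.imread("pics/t1.png")[185:295,120:240];s=cv2.imread("pics/s1.png")[110:220,300:420]
cv2.imwrite("pics/c1.png",np.hstack([cv2.resize(x,(396,363),interpolation=cv2.INTER_CUBIC) for x in(t,s)]))
```

```text
(no output)
```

View pics/c1.png

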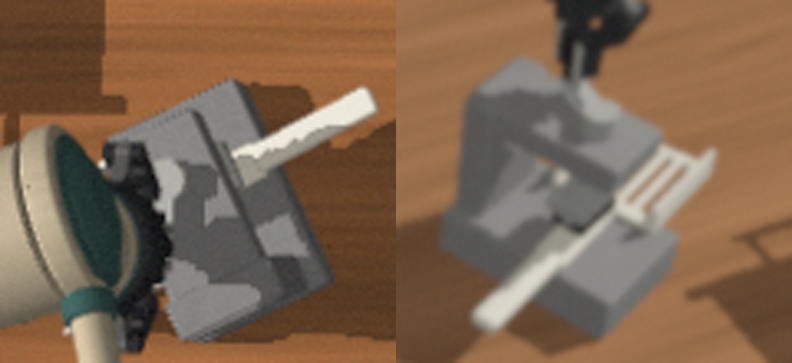

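The crank follows and the forces stay low. I'll keep winding, watching for the end stop.

Run:
```python
from h import *
ax=np.array([.4837,.2187])
for k in range(6,34):
    a=np.deg2rad(-91.5-18*k); u=np.array([np.cos(a),np.sin(a)]); p=ax+.045*u
    g=manip.move_straight([*p,.204],max_speed=.12,guard=10)
    s=manip.sense();f=s["ft_force"]; tg=np.array([u[1],-u[0]]); d=s["ee_pos"][:2]-ax
    print(round(s["clock"],2),k,g,"err",((s["ee_pos"][:2]-p)*1e3).round(1),round(s["ee_pos"][2],4),f.round(1),"rad",round(f[:2]@u,1),"tan",round(f[:2]@tg,1),round(s["grip_width"],4),"ang",np.rad2deg(np.arctan2(d[1],d[0])).round(1))
    if g or np.abs(f[:2]@tg)>12 : break
cv2.imwrite("pics/s2.png",manip.get_image("scene"))
```

```text
5.14 6 False err [0.1 1.2] 0.2043 [-1.9  3.2  6.1] rad 2.8 tan 2.4 0.019 ang 159.0
5.41 7 False err [0.7 1.4] 0.2043 [-1.8  3.3  5.9] rad 3.4 tan 1.6 0.0193 ang 140.5
5.67 8 False err [1.3 1.3] 0.2043 [-0.6  4.   5.5] rad 3.6 tan 1.7 0.0192 ang 122.2
5.94 9 False err [1.5 0.7] 0.2043 [1.  2.5 5. ] rad 2.1 tan 1.7 0.0187 ang 104.4
6.21 10 False err [1.5 0.1] 0.2043 [2.2 2.  4.7] rad 2.0 tan 2.1 0.0193 ang 86.6
6.47 11 False err [ 1.5 -0.4] 0.2044 [2.3 1.8 5. ] rad 2.5 tan 1.5 0.0191 ang 68.6
6.74 12 False err [ 1.4 -1.1] 0.2043 [ 2.3 -0.4  4.7] rad 1.1 tan 2.0 0.0192 ang 50.3
7.01 13 False err [ 1.  -1.7] 0.2043 [ 1.9 -1.2  5.7] rad 0.8 tan 2.1 0.0194 ang 32.0
7.28 14 False err [ 0.4 -2. ] 0.2043 [ 0.2 -1.5  6.2] rad -0.3 tan 1.5 0.0191 ang 14.0
7.54 15 False err [-0.4 -2. ] 0.2043 [-0.8 -1.7  7.6] rad -0.7 tan 1.7 0.0189 ang -4.1
7.81 16 False err [-1.  -1.7] 0.2043 [-1.6 -0.5  6.9] rad -1.3 tan 1.0 0.0192 ang -22.0
8.07 17 False err [-1.5 -1.3] 0.2042 [-2.8  1.2  7.7] rad -3.0 tan 0.7 0.0191 ang -40.0
8.34 18 False err [-1.6 -0.7] 0.2043 [-2.4  1.1  7.8] rad -2.3 tan 1.4 0.0191 ang 
[... 522 characters left out ...]
63.3
10.21 25 False err [-0.3 -0.3] 0.2043 [-0.1  1.4  7.4] rad 0.1 tan 1.4 0.0196 ang 178.8
10.47 26 False err [-0.4 -0.1] 0.2043 [-0.5  1.4  9. ] rad 1.0 tan 1.2 0.0191 ang 160.8
10.74 27 False err [-0.3  0.1] 0.2043 [-1.   2.1  8.2] rad 2.0 tan 1.0 0.0191 ang 142.6
11.01 28 False err [-0.1  0.3] 0.2043 [-1.2  2.7  7.3] rad 2.9 tan 0.6 0.0194 ang 124.3
11.28 29 False err [0.4 0.4] 0.2043 [-0.9  3.8  7.2] rad 3.9 tan 0.2 0.0193 ang 105.9
11.54 30 False err [0.8 0.2] 0.2043 [0.4 3.1 5.9] rad 3.1 tan 0.3 0.0193 ang 87.5
11.81 31 False err [0.2 0. ] 0.2043 [-0.6  3.1  6.8] rad 2.8 tan -1.6 0.0192 ang 70.2
12.02 32 True err [-11.6   5. ] 0.2042 [-4.3  2.1  6.8] rad -1.0 tan -4.7 0.0193 ang 68.8
```

The guard tripped after about 9.8 rad of winding. With the start at 1.6 rad or more, the crank is at 11.35 or more, which fits the end stop at 11.8. Now I'll let go and check.

Run:
```python
from h import *
manip.command_gripper(.06)
s=manip.sense();p=s["ee_pos"]
manip.move_straight([p[0],p[1],.30],max_speed=.2)
manip.move_ptp([.50,.02,.30],[180,0,90])
s=manip.sense();print(s["clock"],s["joint_positions"].round(1),s["ft_force"])
im=manip.get_image("scene");t=manip.get_image("top")
cv2.imwrite("pics/s3.png",im);cv2.imwrite("pics/t3.png",t)
t=t[185:295,120:240];s=im[110:220,300:420]
cv2.imwrite("pics/c3.png",np.hstack([cv2.resize(x,(396,363),interpolation=cv2.INTER_CUBIC) for x in(t,s)]))
```

```text
14.1083 [-5.6  8.  90.   0.1 82.  -5.7] [0.2432061  0.69846224 0.01425281]
```

View pics/c3.png

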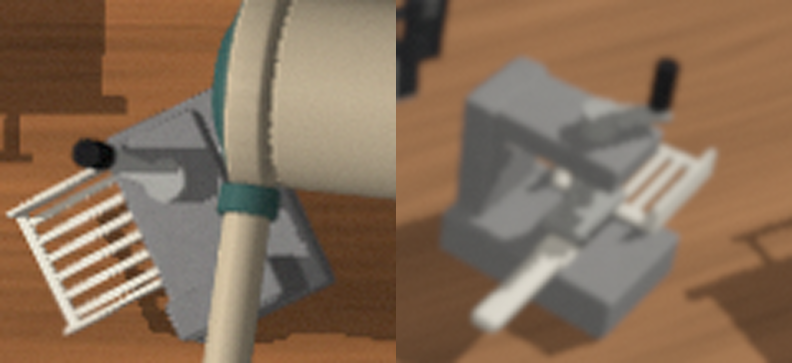

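The pad is now down on the neck, the crank arm points away over the blade, and the scoop lies where it was. Now for the dial: hover and measure.

Run:
```python
from h import *
manip.move_ptp([.51,-.165,.27],[180,0,-12])
s=manip.sense(); t=(s["ee_pos"],s["eef_rot"]); im=manip.get_image("wrist")
np.savez("pics/w4.npz",p=t[0],r=t[1]); cv2.imwrite("pics/w4.png",im)
print(s["clock"],s["ee_pos"],s["joint_positions"].round(1),s["ft_force"])
for P in[(.533,-.182,.085),(.553,-.151,.127)]: print(w2px("wrist",P,t))
```

```text
15.5 [ 0.51025877 -0.16420931  0.27004464] [-25.3  11.9  89.2   0.   78.9  76.6] [ 0.48342145 -0.38335791  0.07768481]
[298.68866972 158.19477753]
[253.22175822 147.92163616]
```

View pics/w4.png

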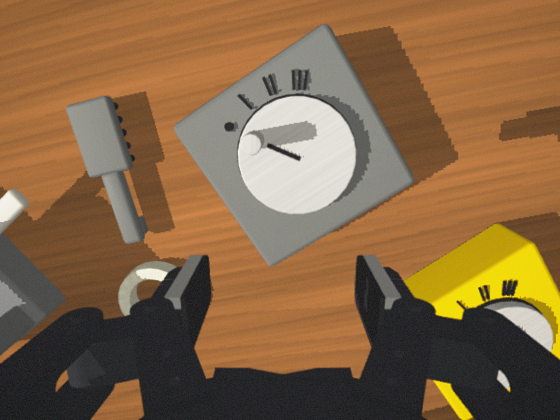

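Run:
```python
from h import *
im=cv2.imread("pics/w4.png"); cv2.imwrite("pics/w4c.png",cv2.resize(im[60:220,210:370],None,fx=3.7,fy=3.7,interpolation=cv2.INTER_CUBIC))
```

```text
(no output)
```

View pics/w4c.png

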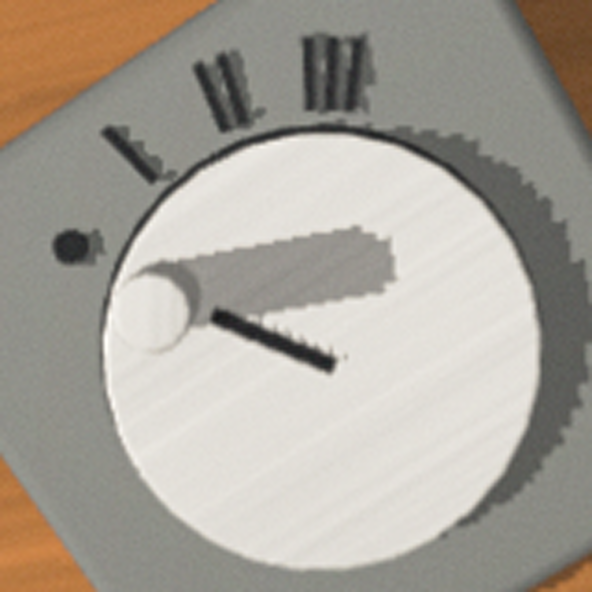

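The enlarged view shows the grey box. The disc centre is at (321,350), the stud top at (150,313), the dot at (72,246), and the middle of the three ticks at (334,73).

Run:
```python
from h import *
d=np.load("pics/w4.npz");t=(d["p"],d["r"])
q=lambda p:((p[0]+.5)/3.7-.5+210,(p[1]+.5)/3.7-.5+60)
c=px2w("wrist",q((321.5,350)),.085,t)
for l,p,z in[("c",(321.5,350),.085),("stud",(150,313),.127),("dot",(72,246),.07),("I",(130,154),.07),("II",(221,91),.07),("III",(334,73),.07)]:
    w=px2w("wrist",q(p),z,t);v=w-c;print(l,w.round(4),"r",np.hypot(*v[:2]).round(4),"ang",np.rad2deg(np.arctan2(v[1],v[0])).round(1))
```

```text
c [ 0.5366 -0.1809  0.085 ] r 0.0 ang 0.0
stud [ 0.556  -0.1495  0.127 ] r 0.0369 ang 58.3
dot [ 0.5703 -0.1293  0.07  ] r 0.0616 ang 56.8
I [ 0.5876 -0.1472  0.07  ] r 0.0611 ang 33.4
II [ 0.5967 -0.1705  0.07  ] r 0.061 ang 9.8
III [ 0.5952 -0.1962  0.07  ] r 0.0606 ang -14.6
```

Run:
```python
from h import *
o=[180,0,-12]
manip.move_straight([.555,-.150,.20],o,max_speed=.2)
g=manip.move_straight([.555,-.150,.116],max_speed=.12,guard=8)
s=manip.sense();print(g,s["clock"],s["ee_pos"],s["ft_force"])
manip.command_gripper(.008,force=30)
s=manip.sense();print(s["clock"],s["ee_pos"],s["ft_force"],s["grip_width"])
ax=np.array([.535,-.181]);r=.038
for a in [48,38,28,18,8,-2,-11.5]:
    u=np.array([np.cos(np.deg2rad(a)),np.sin(np.deg2rad(a))]);p=ax+r*u
    g=manip.move_straight([*p,.116],max_speed=.08,guard=20)
    s=manip.sense();f=s["ft_force"];d=s["ee_pos"][:2]-ax
    print(round(s["clock"],2),a,g,((s["ee_pos"][:2]-p)*1e3).round(1),f.round(1),"rad",round(f[:2]@u,1),"tan",round(f[:2]@[-u[1],u[0]],1),round(s["grip_width"],4),np.rad2deg(np.arctan2(d[1],d[0])).round(1))
    if g: break
manip.pause(.3)
s=manip.sense();t=(s["ee_pos"],s["eef_rot"]);print(t,s["ft_force"])
np.savez("pics/w5.npz",p=t[0],r=t[1])
for n in("wrist","top","scene"): cv2.imwrite(f"pics/{n}5.png",manip.get_image(n))
T=cv2.imread("pics/top5.png")[170:270,295:395];S=cv2.imread("pics/scene5.png")[190:290,170:290]
cv2.imwrite("pics/c5.png",np.hstack([cv2.resize(T,(390,390),interpolation=2),cv2.resize(S,(400,390),interpolation=2)]))
```

```text
False 16.975 [ 0.55561715 -0.15038297  0.11696277] [-0.52400678  0.02858728 -0.12366853]
17.4417 [ 0.55531619 -0.15013258  0.11660537] [ 0.468799   -0.06439056  2.98016705] 0.014971011970416892
17.69 48 False [-0.8 -0.6] [-4.6 -1.5  6.5] rad -4.2 tan 2.4 0.0151 48.3
17.94 38 False [-0.7 -1. ] [-4.  -1.1  6.7] rad -3.8 tan 1.5 0.0151 37.5
18.19 28 False [-1.4  0. ] [-5.  -0.1  7.3] rad -4.5 tan 2.3 0.0154 29.0
18.44 18 False [-1.3 -0.1] [-4.   0.1  7.3] rad -3.8 tan 1.3 0.0151 18.5
18.69 8 False [-1.3  0.5] [-4.5  1.9  7. ] rad -4.2 tan 2.5 0.015 9.1
18.94 -2 False [-1.2  1.1] [-4.3  2.9  7.7] rad -4.4 tan 2.8 0.0151 -0.3
19.19 -11.5 False [-1.  1.] [-3.4  2.2  7.5] rad -3.8 tan 1.5 0.0151 -10.3
(array([ 0.57127799, -0.1874027 ,  0.11653286]), array([-1.79898133e+02,  1.48503543e-01, -1.20112137e+01])) [-3.19844331  3.29788377  7.24006283]
```

View pics/wrist5.png

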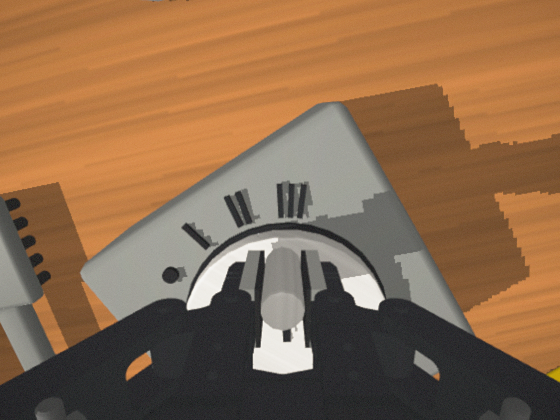

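View pics/c5.png

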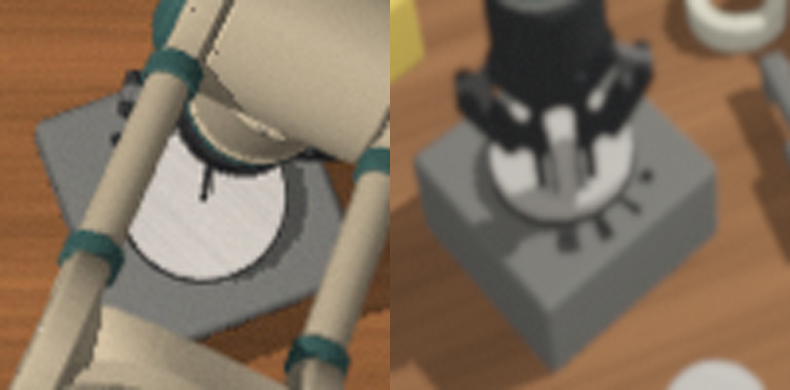

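In the wrist view the stud stands just left of the three ticks, with the stud top at about (283,315) and the middle tick at (291,200). I'll measure the dial pointer more closely.

Run:
```python
from h import *
a=cv2.imread("pics/top0.png")[195:245,325:370];b=cv2.imread("pics/top5.png")[195:245,325:370]
cv2.imwrite("pics/c6.png",np.hstack([cv2.resize(x,None,fx=8.8,fy=8.8,interpolation=2) for x in(a,b)]))
cv2.imwrite("pics/c7.png",cv2.resize(cv2.imread("pics/wrist5.png")[170:380,190:390],None,fx=2.85,fy=2.85,interpolation=2))
```

```text
(no output)
```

View pics/c6.png

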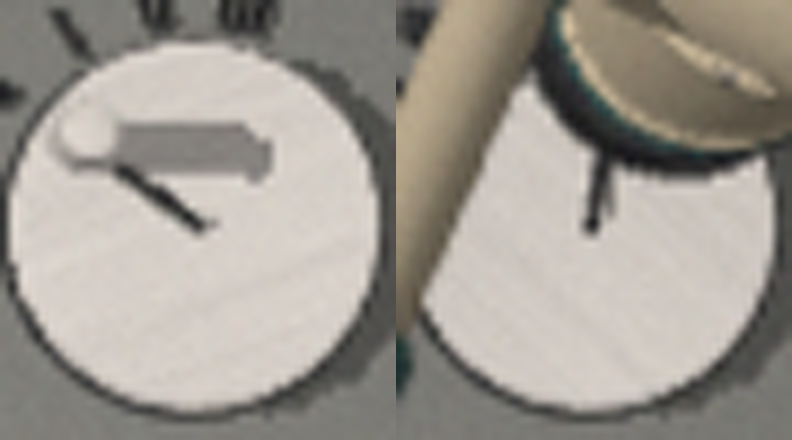

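View pics/c7.png

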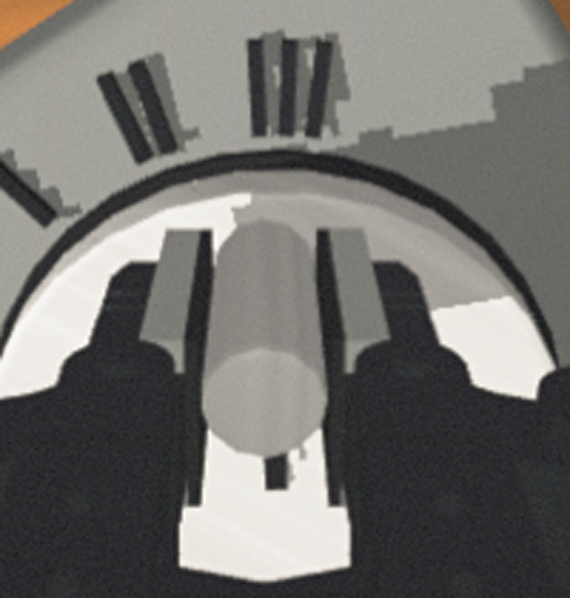

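Run:
```python
from h import *
d=np.load("pics/w5.npz");t=(d["p"],d["r"])
q=lambda p:((p[0]+.5)/2.85-.5+190,(p[1]+.5)/2.85-.5+170)
W={}
for l,p,z in[("stud",(265,403),.127),("III",(287,87),.07),("II",(138,108),.07),("dot",((172-190)*2.85,(274-170)*2.85),.07),("ptr",(275,490),.085)]:
    w=px2w("wrist",q(p),z,t);W[l]=w;print(l,w.round(4))
from scipy.optimize import least_squares
# dial centre from the marks: radius .061, spacing .4rad
f=lambda x:np.r_[[W[k][:2]-x[:2]-.061*np.array([np.cos(x[2]-a),np.sin(x[2]-a)]) for k,a in(("dot",0),("II",.8),("III",1.2))]].ravel()
s=least_squares(f,[.535,-.181,1]);print(s.x,np.rad2deg(s.x[2]),s.fun.round(4))
v=W["stud"][:2]-s.x[:2];print("r",np.hypot(*v),"dial angle",s.x[2]-np.arctan2(v[1],v[0]))
# top pointer
i=lambda p,x0:px2w("top",(325+(p[0]-x0+.5)/8.8-.5,195+(p[1]+.5)/8.8-.5),.085)
for a,b,x0 in(((118,165),(205,228),0),((603,155),(591,230),396)):
    v=i(a,x0)-i(b,x0);print("ptr",np.rad2deg(np.arctan2(v[1],v[0])),i(b,x0))
```

```text
stud [ 0.5727 -0.1867  0.127 ]
III [ 0.5953 -0.1953  0.07  ]
II [ 0.5969 -0.1704  0.07  ]
dot [ 0.5706 -0.1295  0.07  ]
ptr [ 0.5308 -0.1795  0.085 ]
[ 0.53614314 -0.18021503  0.96148626] 55.08910450077438 [-0.0005  0.0007  0.0006 -0.     -0.0001 -0.0006]
r 0.037167454235019784 dial angle 1.1375842467831156
ptr 54.11769098242983 [ 0.53191143 -0.18521738  0.085     ]
ptr -9.389486577353795 [ 0.53136663 -0.18252658  0.085     ]
```

The two estimates give a dial angle of 1.11 to 1.14 rad. I'll nudge about 2.5 mm further to reach about 1.19.

Run:
```python
from h import *
manip.move_straight([.5720,-.1911,.116],max_speed=.05,guard=20)
manip.pause(.4)
s=manip.sense();t=(s["ee_pos"],s["eef_rot"]);print(s["clock"],t,s["ft_force"],s["grip_width"])
np.savez("pics/w8.npz",p=t[0],r=t[1])
for n in("wrist","top","scene"): cv2.imwrite(f"pics/{n}8.png",manip.get_image(n))
b=cv2.imread("pics/top8.png")[195:245,325:370]
a=cv2.resize(b,None,fx=8.8,fy=8.8,interpolation=2)
w=cv2.resize(cv2.imread("pics/wrist8.png")[170:380,190:390],None,fx=2,fy=2,interpolation=2)
a=np.vstack([a,np.zeros((600-a.shape[0],396,3),np.uint8)]);w=np.vstack([w,np.zeros((180,400,3),np.uint8)])
cv2.imwrite("pics/c8.png",np.hstack([a,w]))
```

```text
20.2917 (array([ 0.57087154, -0.1894817 ,  0.11652303]), array([-1.79858966e+02,  1.78453607e-01, -1.20133483e+01])) [-3.34374953  4.00861556  7.46525844] 0.01484227354050532
```

View pics/c8.png

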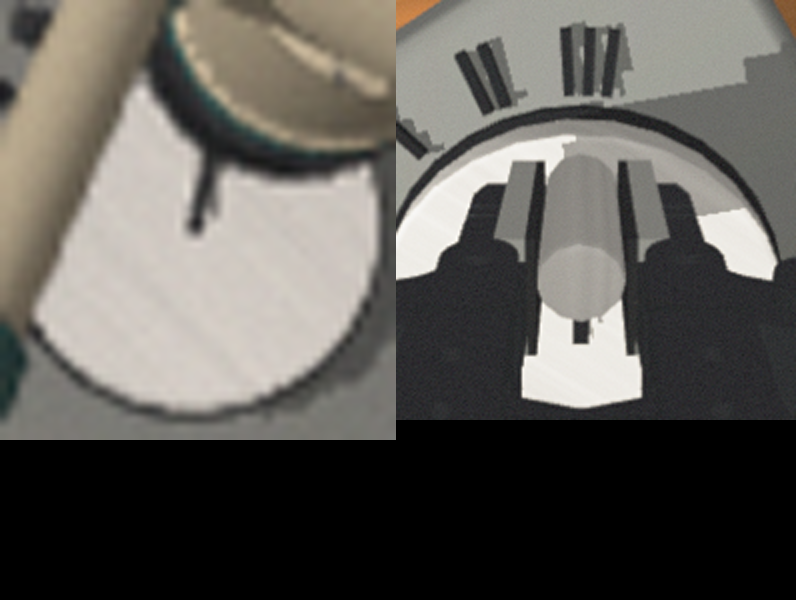

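View pics/scene8.png

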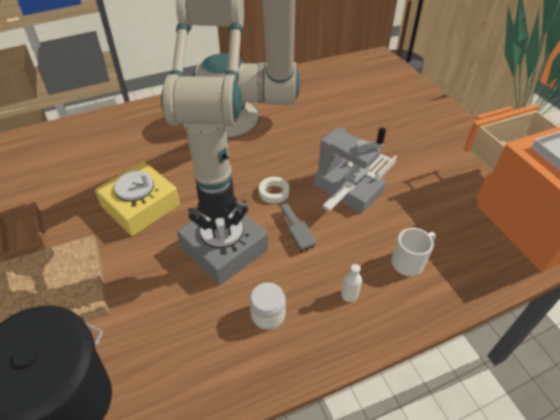

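Run:
```python
from h import *
d=np.load("pics/w8.npz");t=(d["p"],d["r"])
q=lambda p:((p[0]-396+.5)/2-.5+190,(p[1]+.5)/2-.5+170)
for l,p,z in[("stud",(581,283),.127),("III",(589,61),.07),("II",(484,76),.07)]:
    w=px2w("wrist",q(p),z,t);print(l,w.round(4))
    if l=="stud": v=w[:2]-[.53614,-.18022];print(.9615-np.arctan2(v[1],v[0]),np.hypot(*v))
i=lambda p:px2w("top",(325+(p[0]+.5)/8.8-.5,195+(p[1]+.5)/8.8-.5),.085)
v=i((211,155))-i((195,230));print(np.deg2rad(54.1)-np.arctan2(v[1],v[0]))
a=cv2.imread("pics/scene0.png");b=cv2.imread("pics/scene8.png")
D=(cv2.absdiff(a,b).max(2)>40); D=D[100:340,240:460]; ys,xs=np.nonzero(D); print(len(xs))
cv2.imwrite("pics/diff.png",cv2.resize(D.astype(np.uint8)*255,None,fx=2,fy=2))
```

```text
stud [ 0.5723 -0.1887  0.127 ]
1.1909709765106065 0.037137934659768224
III [ 0.5953 -0.1954  0.07  ]
II [ 0.5969 -0.1704  0.07  ]
1.1595362695267422
2448
```

View pics/diff.png

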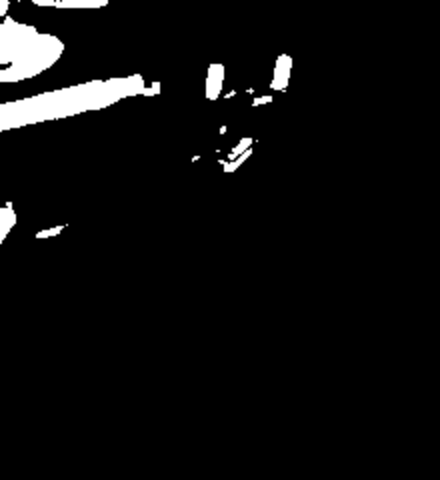

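The difference image shows changes only at the crank and grip, the pad, and the arm with its shadow. Scoop, brush, tape, glue, can and mug have not moved. The dial is at about 1.16 to 1.19 rad, so I'm handing in while holding it.

Run:
```python
from bench import manip
s=manip.sense();print(s["clock"],s["ee_pos"],s["ft_force"],s["grip_width"])
manip.job_done()
```

```text
20.4417 [ 0.57089878 -0.18951378  0.1165404 ] [-3.11108456  3.70064557  7.369553  ] 0.01507020755273661
the job is handed in; nothing more can be done
```

The job is handed in at about 20.4 s, with the press wound down and the gripper still holding the grey lamp box's dial by its stud.

- **Press:** I wound the crank clockwise about 9.8 rad, until the force guard tripped on what fits its end stop. I then let go of the crank and moved clear. The picture after that showed the pad down on the neck and the scoop in place.
- **Dial:** I turned it clockwise past the first two clicks to the third mark (1.2 rad). My first stop was a little short, at about 1.11–1.14 rad, so I nudged it on. The last checks gave 1.19 rad from the wrist camera and 1.16 rad from the top camera, a small disagreement but both short of the mark rather than past it.
- **Other things:** Comparing the first and last scene pictures around the press and the loose items showed changes only at the crank, the pad, and the arm and its shadow. No other object had shifted.

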